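Load the splined sleeves from the spring-lid case onto the carrier

ROBOT

A 6-joint arm with a two-finger parallel gripper is mounted at the origin on the work surface. World frame = base frame: x ahead of the robot, y to its left, z up, the work surface at z = 0. Lengths are in m, angles in rad, forces in N, time in s.
With the tool pointing down it reaches from about 0.325 to 0.9 m from the base axis. Payload 3.5 kg.
Tool frame: the origin (TCP) lies between the finger pads; the fingertips stand 22 mm ahead of it and the grasp point (between the pads) lies 3 mm ahead of it; z points along the fingers, y is the line along which they close (so a half turn about z gives the same grasp; the last joint's range is limited). The gripper opens to 85 mm and grips with 20 to 120 N. Pads are 22 mm wide; open, the fingers measure 114 mm over their backs; the gripper's body (76 mm by 85 mm) begins 54 mm behind the grasp point. The pads swing forward as they close: fully open they stand 13 mm farther back than shut.
Start: joints at [1.206, 0.276, -0.026, 1.268, 0, 1.467], TCP at [0.162, 0.604, 0.253] pointing down, gripper open.
Joint ranges: [-3.12, 3.12], [-0.85, 1.88], [-1.08, 1.24], [-1.95, 2.15], [-1.57, 1.53], [-3.14, 3.14]. Speed limits (rad/s): [2.57, 2.57, 3.14, 3.14, 3.14, 3.14].

INTERFACE

Orientations are given as a unit quaternion [w, x, y, z].
In Python, from rig import r, eyes gives the robot as it stands. Calls block until the motion is done:
- r.reach(position, orientation): joint-space move of the TCP to a pose.
- r.movel(position, v=0.15, rot=None, stop_force=None): straight line of the TCP; rot=None keeps the orientation; v is the mean speed in m/s. With stop_force (N) it stops when the force on the tool has changed by that much, and returns True; else False.
- r.move_joints(angles): joint-space move.
- r.gripper_to(opening, grip_force=None): finger opening in m; grip_force is the grip in N (None keeps the last); returns when the fingers have stopped.
- r.dwell(seconds).
- r.ik(position, orientation): joint angles nearest the present ones, or None.
- eyes.read_camera(name): name is "side" or "top" or "wrist"; returns (picture, depth): 400x640x3 uint8, red, green, blue; 400x640 float32, m along the optical axis (not along the pixel's ray), 0 where there is no reading.
- eyes.camera_model(name): a dict with "mtx" (3x3 intrinsics, pixels), "k1" (the pictures are not rectified: a ray, as slopes to the right and down, at radius r is drawn at 1 + k1 r^2 times it, then the intrinsics apply), "R" (3x3) and "t" (3): a world point X has camera coordinates R X + t. Camera axes: x right, y down, z forward; pixel columns grow to the right and rows downward; lengths in m; the calibration is good to about 2 mm. A picture is of the moment at which its call begins: read the wrist's pose just before it. camera_model takes no time and is no camera call; for the wrist camera it gives the pose at the moment of the call.
A pose or a line that the arm cannot do raises r.MotionError and nothing moves.
- r.sign_off(): hands the job in; it is judged then, once.
Readings, each from a call of its own:
- r.current_clock(): time.
- r.current_joints(): joint angles.
- r.current_qvel(): joint speeds.
- r.current_tau(): joint torques, N m.
- r.current_eef_pos(): TCP position.
- r.current_orientation(): TCP orientation.
- r.current_ft_force(): force on the tool from outside, world axes, zero at the start.
- r.current_ft_torque(): the same for the moment, N m.
- r.current_finger_gap(): finger opening in m.
- r.current_gripper_force(): force on a finger pad.
Only numpy, scipy, OpenCV 4.12 (cv2) and the standard library are available. Lean on these libraries where they do the work, as an engineer would, in place of code of your own. Each camera call takes 0.05 s, during which the arm holds its last target. There are 200 camera calls.

TASK

Open the spring-closing lid of the tool case and prop it open with the wedge, so that the lid stays up by itself; then take every splined sleeve out of the case and slide each one fully home on a splined stub of its own on the carrier (swing the bail back first, and turn each sleeve until its teeth line up). When all are on, swing the bail fully shut over them, take the wedge out and lay it flat on its rubber mat again, and leave the lid fully shut; do not disturb the sockets, spanner and jar lying about.

Things in the scene. Friction and masses are not known exactly. Their poses are not given: they have to be found in the camera images.
- case: Tool case fixed to the bench, 250 (x) x 220 (y) mm, 83 mm tall with the lid shut. Origin: centre of its underside; z up. Grey open base 28 mm high, 6 mm walls, 6 mm floor on which the sleeves stand upright. The blue lid is hinged along the base's +y side.
- case_stop (a point): Foot of the stop rib, at mid length. Inside the case, along the hinge side, runs a fixed ledge 236 mm long (case x): flat top 58 mm above the bench, from y = +65 (this point) to +104 mm in the case frame, bounded on its -y edge by a rib 8 mm thick and 8 mm higher; before the rib a 15 mm wide curb, 28 mm high. Axes as the case.
- lid (a joint): Lid angle: 0 shut, grows as it opens up and over to the case's +y, stop at 2.0 rad. Lid 55 mm deep. A spring always pulls it shut against a strong damper (5 N m s/rad): let go at 1.95 it sinks to 1.75 in about 9 s, then to shut in about 30 s. Opening at 0.25 rad/s takes 8 N. The wedge on the ledge, heel against the rib, toe to case +y against the inside of the lid, holds it at about 1.7 rad.
- lid_tab (a point): Middle of the lid's black pull tab, a lug 40 mm wide (case x) and 20 mm thick sticking 48 mm from the lid's edge opposite the hinge; the point is 28 mm outside that edge. Lid shut: 58 mm above the bench, tab pointing to case -y, axes as the case; it all turns with the lid. Pinched by its ends (along case x) from above, it turns, and creeps back, between the fingers as the lid swings: regrip.
- lid_hinge (a point): Point on the lid's hinge axis at mid length; the axis is parallel to the case's x. 110 mm from the case centre towards its +y, 28 mm above the bench.
- wedge: Pale wooden wedge 100 mm long (own x), 36 mm wide (own y), 0.16 kg. Origin: centre of its flat underside, own z up. The heel half (x = -50 to -2 mm) is a block 30 mm high; from there the top slopes down to an 8 mm toe at x = +50 mm. Its centre of mass is near x = -15 mm.
- pad: Black rubber mat 110 (x) x 160 (y) x 3 mm fixed to the bench, where the wedge lies at first. Origin: centre of its underside.
- carrier: Aluminium carrier block fixed to the bench, 100 (x) x 225 (y) x 30 mm, with three upright stubs in a row along its y, 75 mm apart. Origin: centre of its underside.
- bail (a joint): Retaining bail on the carrier: 0 shut (its bar, 10 mm thick and 88 mm above the bench, lies over the stubs and bars the way onto them), 1.9 fully open (bar behind the block, on its +x side). It swings up and over about an axis parallel to carrier y, and stays where it is left (friction about 0.12 N m). It starts shut or nearly so.
- bail_grip (a point): Middle of the bail's black handle, a round grip 16 mm in diameter and 52 mm long, parallel to the carrier's y, in line with the bail's bar and outside its arm at the carrier's -y end, 153 mm from the carrier's middle. Moves with the bail; can be pinched from above (across, along carrier x) and turns between the fingers.
- bail_hinge (a point): Middle of the bail's hinge axis: 55 mm from the carrier's centre towards its +x, 45 mm above the bench. The handle moves round it in a circle of radius 70 mm.
- stub0: Splined steel stub fixed upright on the carrier, each turned its own way: four teeth (a cross) along its own +-x and +-y, 30 mm over the tips, 7 mm wide, core 19 mm, height 45 mm, the top 10 mm slimmer as a lead-in. Origin: centre of its foot, on the carrier's top, 30 mm above the bench.
- stub1: Splined steel stub fixed upright on the carrier, each turned its own way: four teeth (a cross) along its own +-x and +-y, 30 mm over the tips, 7 mm wide, core 19 mm, height 45 mm, the top 10 mm slimmer as a lead-in. Origin: centre of its foot, on the carrier's top, 30 mm above the bench.
- stub2: Splined steel stub fixed upright on the carrier, each turned its own way: four teeth (a cross) along its own +-x and +-y, 30 mm over the tips, 7 mm wide, core 19 mm, height 45 mm, the top 10 mm slimmer as a lead-in. Origin: centre of its foot, on the carrier's top, 30 mm above the bench.
- sleeve0: Dark steel octagonal sleeve, 46 mm across flats (flats face own +-x, +-y and the diagonals), 42 mm high, about 0.22 kg, all alike. Through bore 34 mm with four inner teeth at 45 degrees between own x and y, so it goes on a stub when its axes line up with the stub's modulo 90 degrees (play about 2 mm and 8 degrees). Origin: centre of its underside. May be absent.
- sleeve1: Dark steel octagonal sleeve, 46 mm across flats (flats face own +-x, +-y and the diagonals), 42 mm high, about 0.22 kg, all alike. Through bore 34 mm with four inner teeth at 45 degrees between own x and y, so it goes on a stub when its axes line up with the stub's modulo 90 degrees (play about 2 mm and 8 degrees). Origin: centre of its underside. May be absent.
- sleeve2: Dark steel octagonal sleeve, 46 mm across flats (flats face own +-x, +-y and the diagonals), 42 mm high, about 0.22 kg, all alike. Through bore 34 mm with four inner teeth at 45 degrees between own x and y, so it goes on a stub when its axes line up with the stub's modulo 90 degrees (play about 2 mm and 8 degrees). Origin: centre of its underside. May be absent.
- socket0: Bystander: large steel socket standing on the bench, 60 mm in diameter, 55 mm high. Origin: centre of its underside.
- socket1: Bystander: smaller steel socket standing on the bench, 46 mm in diameter, 48 mm high. Origin: centre of its underside.
- spanner: Bystander: spanner lying on the bench. Origin: centre of its underside.
- jar: Bystander: white jar, 64 mm in diameter, 70 mm high. Origin: centre of its underside.
Things that resemble listed ones, but are neither listed nor needed, are in the scene too. Of the things like the wedge, leave any that is pink; of the rest the smaller one is meant. Of the things shaped like the pad, the black one is meant.

How it is judged:
On the way, in this order (a step that is already met when the one before it is completed fails the run):
1. the lid stands open by more than 1.3 rad, leaning on the wedge, with the robot touching neither (value of joint lid above 1.3 rad and velocity of joint lid above -0.02 rad/s and contact force between wedge and lid above 0.3 N and contact force between the fingers and wedge below 0.1 N and contact force between each of the arm, the fingers and lid below 0.1 N), for 0.5 s.
2. every sleeve present is fully home on a stub (((horizontal distance between sleeve0 and stub0 below 0.004 m and z of sleeve0 in the frame of stub0 below 0.004 m and angle between sleeve0's own z axis and vertical below 0.08 rad) or (horizontal distance between sleeve0 and stub1 below 0.004 m and z of sleeve0 in the frame of stub1 below 0.004 m and angle between sleeve0's own z axis and vertical below 0.08 rad) or (horizontal distance between sleeve0 and stub2 below 0.004 m and z of sleeve0 in the frame of stub2 below 0.004 m and angle between sleeve0's own z axis and vertical below 0.08 rad)) and ((horizontal distance between sleeve1 and stub0 below 0.004 m and z of sleeve1 in the frame of stub0 below 0.004 m and angle between sleeve1's own z axis and vertical below 0.08 rad) or (horizontal distance between sleeve1 and stub1 below 0.004 m and z of sleeve1 in the frame of stub1 below 0.004 m and angle between sleeve1's own z axis and vertical below 0.08 rad) or (horizontal distance between sleeve1 and stub2 below 0.004 m and z of sleeve1 in the frame of stub2 below 0.004 m and angle between sleeve1's own z axis and vertical below 0.08 rad)) and ((horizontal distance between sleeve2 and stub0 below 0.004 m and z of sleeve2 in the frame of stub0 below 0.004 m and angle between sleeve2's own z axis and vertical below 0.08 rad) or (horizontal distance between sleeve2 and stub1 below 0.004 m and z of sleeve2 in the frame of stub1 below 0.004 m and angle between sleeve2's own z axis and vertical below 0.08 rad) or (horizontal distance between sleeve2 and stub2 below 0.004 m and z of sleeve2 in the frame of stub2 below 0.004 m and angle between sleeve2's own z axis and vertical below 0.08 rad))), for 0.3 s.
At the end, for the whole second after the job is handed in: Every sleeve present is home on a stub of its own (axis within 4 mm, underside within 4 mm of the carrier's top, upright within 0.08 rad), the bail is shut (below 0.12 rad), the lid is shut (below 0.06 rad), the wedge lies flat with its middle over the rubber mat, and all is at rest (all of step 2 and value of joint bail below 0.12 rad and value of joint lid below 0.06 rad and x of wedge in the frame of pad between -0.055 and 0.055 m and y of wedge in the frame of pad between -0.08 and 0.08 m and height (world z) of wedge below 0.012 m and angle between wedge's own z axis and vertical below 0.15 rad and linear speed of each of wedge, sleeve0, sleeve1, sleeve2 below 0.02 m/s); the robot touches nothing.
It fails at once if the larger socket is moved by more than 30 mm (distance of socket0 from where it was at the start of the episode above 0.03 m).
It fails at once if the smaller socket is moved by more than 30 mm (distance of socket1 from where it was at the start of the episode above 0.03 m).
It fails at once if the spanner is moved by more than 30 mm (distance of spanner from where it was at the start of the episode above 0.03 m).
It fails at once if the jar is moved by more than 30 mm (distance of jar from where it was at the start of the episode above 0.03 m).
Of sleeve0, sleeve1, sleeve2 only 2 to 3 are there at a start; the rules pass over those that are not, and their reading is None.
At some moment in a run one of sleeve0, sleeve1, sleeve2 may be knocked a few centimetres aside while the robot is not near it.
It also fails if it takes over 210 s, if anything falls off the work surface, if the arm or the gripper's body presses on something with over 40 N, if the wrist force passes 120 N, or if a joint passes its speed limit or range.

## Working session

There is one attempt and no reset: what is moved stays moved. The work goes in short steps, each a Python script; the robot and the scene stay as the last script left them, time stands still between calls to the robot, and variables do not carry over. Pictures are saved under pics/ and viewed, at most 14 in all, crops included, and the job is handed in when it is done.

```bash
ls; mkdir -p pics; cat > h.py <<'E'
import numpy as np, cv2
from scipy.spatial.transform import Rotation as Ro
from rig import r, eyes
def cam(name):
    m=eyes.camera_model(name); im,d=eyes.read_camera(name); return im,d,m
def world(m,u,v,d):
    """pixels+depth -> world (arrays ok)"""
    K=np.array(m["mtx"]);k=m["k1"]
    xd=(np.asarray(u,float)-K[0,2])/K[0,0]; yd=(np.asarray(v,float)-K[1,2])/K[1,1]
    x,y=xd,yd
    for _ in range(20):
        s=1+k*(x*x+y*y); x,y=xd/s,yd/s
    P=np.stack([x*d,y*d,d*np.ones_like(x)],-1)
    return (P-np.array(m["t"]))@np.array(m["R"])
def atz(m,u,v,z):
    """pixel ray cut with plane z"""
    a=world(m,u,v,0.0); b=world(m,u,v,1.0)
    s=(z-a[...,2])/(b[...,2]-a[...,2]); return a+s[...,None]*(b-a) if np.ndim(s) else a+s*(b-a)
def cloud(m,d):
    v,u=np.mgrid[0:d.shape[0],0:d.shape[1]]
    W=world(m,u,v,d.astype(float)); W[d<=0]=np.nan; return W
def save(n,im,sc=1,crop=None):
    if crop: im=im[crop[1]:crop[3],crop[0]:crop[2]]
    cv2.imwrite(f"pics/{n}.png",cv2.resize(im[:,:,::-1],None,fx=sc,fy=sc,interpolation=cv2.INTER_CUBIC))
def q(Rm):
    x=Ro.from_matrix(Rm).as_quat(); return [x[3],x[0],x[1],x[2]]
def down(yaw):
    """tool down, tool y (closing line) at angle yaw (world) """
    y=np.array([np.cos(yaw),np.sin(yaw),0]); z=np.array([0,0,-1.]); x=np.cross(y,z)
    return q(np.stack([x,y,z],1))
E
python3 - <<'E'
from h import *
for n in("top","side"):
    im,d,m=cam(n); save(n,im,1.25); np.savez(f"pics/{n}",im=im,d=d,**{k:np.array(v) for k,v in m.items()})
    print(n,-np.array(m["R"]).T@np.array(m["t"]),np.array(m["R"])[2],m["k1"])
print(r.current_clock(),r.current_orientation())
E
```

```text
pics
top [ 0.39332119 -0.06432395  1.07186526] [ 0.16889226  0.025241   -0.98531127] -0.08110434224714239
side [ 0.02131061 -0.67240657  0.81612806] [ 0.49737645  0.55446228 -0.66722429] 0.033047871859858406
0.1 [-2.35252488e-04  1.30516615e-01  9.91445588e-01 -1.00162711e-03]
```

View pics/top.png

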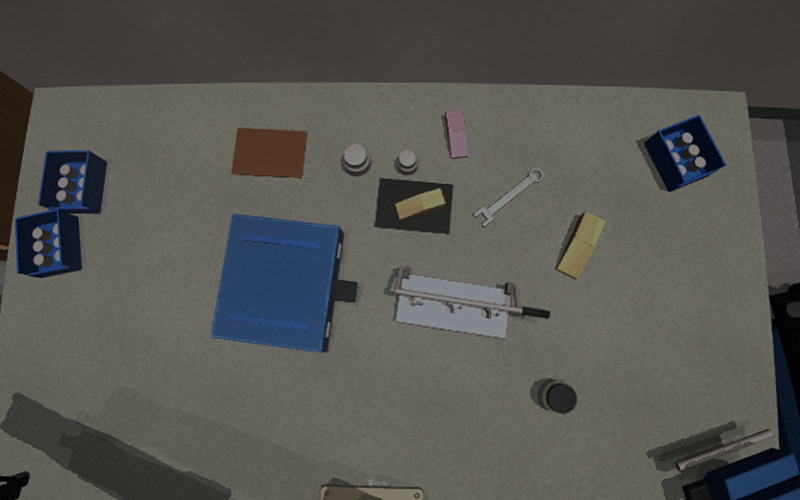

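View pics/side.png

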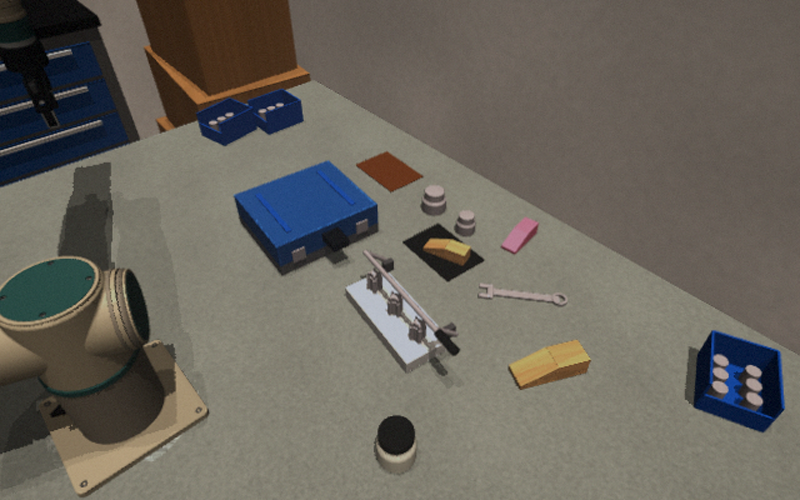

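The top view shows the blue case at (275,283) with its tab at (345,291), which points to −y. The carrier is at (452,305) with the bail nearly shut and its handle at (535,313). The wedge lies on the black mat at (420,203). Sockets are at (355,158) and (406,160), the spanner at (510,197), the jar at (558,397), a larger decoy wedge at (580,245), and a pink one at (456,133). The side view agrees.

```bash
python3 - <<'E'
from h import *
z=np.load("pics/top.npz"); m={k:z[k] for k in("mtx","k1","R","t")}; im=z["im"];W=cloud(m,z["d"])
def box(u0,v0,u1,v1): # in 1.25-scaled pix
    s=np.zeros(im.shape[:2],bool); s[int(v0/1.25):int(v1/1.25),int(u0/1.25):int(u1/1.25)]=1; return s
def rect(mask,name):
    P=W[mask]; P=P[~np.isnan(P[:,0])]
    c,(a,b),ang=cv2.minAreaRect((P[:,:2]*1000).astype(np.float32)); print(name,len(P),np.round(c,1),round(a,1),round(b,1),round(ang,1),"z",np.round(np.percentile(P[:,2]*1000,[5,50,95]),1)); return P
Z=W[...,2]
rect(box(150,150,365,400)&(Z>.07)&(Z<.1),"lid")
rect(box(335,270,365,310)&(Z>.05)&(Z<.1),"tab")
rect(box(370,175,460,240)&(im.max(2)<60)&(Z<.01),"pad")
P=rect(box(370,175,460,240)&(Z>.007),"wedge")
rect(box(370,175,460,240)&(Z>.027),"wedge heel")
rect(box(385,260,515,345)&(Z>.02)&(Z<.036),"carrier")
rect(box(380,260,560,330)&(Z>.078),"bail bar")
rect(box(522,300,555,325)&(Z>.05),"handle")
Q=rect(box(405,285,515,325)&(Z>.06)&(Z<.079),"stubs")
for n,b in(("s0",(335,140,375,180)),("s1",(392,145,420,180)),("spanner",(470,165,545,225)),("jar",(530,375,585,415)),("bigwedge",(550,205,610,285))): rect(box(*b)&(Z>.01 if n!="spanner" else Z>.005),n)
W2=im[250:330]; save("carr",im,5,(305,205,450,280))
E
```

```text
lid 8918 [501.9 172.8] 264.1 250.4 83.8 z [78.8 82.  85.1]
tab 275 [488.9  57.8] 41.9 40.4 85.2 z [62.2 66.  69. ]
pad 1750 [681.8 -78.1] 159.0 111.7 85.5 z [-0.8  2.6  5.8]
wedge 593 [681.2 -80.4] 147.3 106.7 86.7 z [ 8.9 28.1 34.9]
wedge heel 312 [ 685.5 -105.2] 37.1 66.3 18.7 z [28.1 32.  35.6]
carrier 2885 [ 466.3 -160.1] 229.4 108.3 85.1 z [26.4 29.6 32.8]
bail bar 627 [ 473.6 -188.4] 298.2 32.7 82.0 z [ 87.1  97.7 101.9]
handle 141 [ 451.8 -309.2] 52.9 15.9 82.1 z [ 95.2 100.2 103.2]
stubs 162 [ 461.  -176.4] 43.2 202.3 1.6 z [61.5 71.3 77.3]
s0 412 [774.1  47.1] 53.2 56.5 10.7 z [19.7 52.  56.6]
s1 258 [769.5 -60.9] 41.3 43.1 1.1 z [16.2 45.2 49.9]
spanner 380 [ 713.2 -271.3] 103.7 173.4 57.5 z [ 5.3  7.2 10.5]
jar 659 [ 290.  -363.1] 60.2 58.9 21.7 z [25.6 68.7 72.5]
bigwedge 1022 [ 596.3 -429.2] 50.2 133.0 64.1 z [13.3 33.9 41.4]
```

View pics/carr.png

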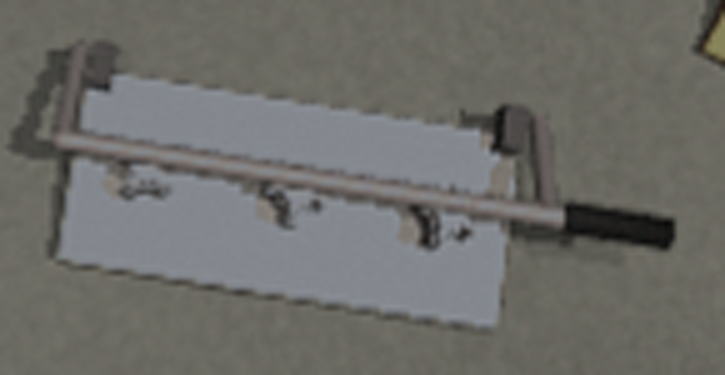

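```bash
cat >> h.py <<'E'
from scipy.optimize import least_squares
def fitrect(XY,w,h,yaw0):
    """pose of known w(x) x h(y) rectangle from filled points: match robust extents"""
    best=None
    for yaw in yaw0+np.radians(np.arange(-8,8.01,.25)):
        c,s=np.cos(yaw),np.sin(yaw); L=XY@np.array([[c,-s],[s,c]])
        a,b=np.percentile(L,[.7,99.3],axis=0); area=np.prod(b-a)
        if best is None or area<best[0]: best=(area,yaw,(a+b)/2,b-a)
    _,yaw,c,e=best; R=np.array([[np.cos(yaw),-np.sin(yaw)],[np.sin(yaw),np.cos(yaw)]])
    return R@c,np.degrees(yaw),e
E
python3 - <<'E'
from h import *
z=np.load("pics/top.npz"); m={k:z[k] for k in("mtx","k1","R","t")}; im=z["im"].astype(int);W=cloud(m,z["d"])
v,u=np.mgrid[0:400,0:640]
def box(u0,v0,u1,v1):
    s=np.zeros((400,640),bool); s[int(v0/1.25):int(v1/1.25),int(u0/1.25):int(u1/1.25)]=1; return s
Z=W[...,2]; hsv=cv2.cvtColor(z["im"],cv2.COLOR_RGB2HSV).astype(int)
def pl(mask,h):
    mask=cv2.morphologyEx(mask.astype(np.uint8),cv2.MORPH_OPEN,np.ones((3,3)))>0
    return atz(m,u[mask],v[mask],h)[:,:2]
blue=(hsv[...,0]>95)&(hsv[...,0]<125)&(hsv[...,1]>100)
print("lid",fitrect(pl(box(190,190,365,370)&blue&(Z>.074),.083),250,220,np.radians(-5)))
blk=(im.max(2)<45)
print("tab",fitrect(pl(box(325,270,365,310)&(im.max(2)<70)&~blue&(Z>.055),.068),40,48,np.radians(-5)))
yel=(hsv[...,0]>10)&(hsv[...,0]<35)&(hsv[...,1]>80)
wm=box(370,175,460,240)&yel
P=W[wm]; print("wedge",fitrect(P[:,:2],100,36,np.radians(107)),fitrect(P[:,:2],100,36,np.radians(17)))
print(np.round([np.nanmedian(P[np.abs(P[:,1]-y)<.006][:,2])*1000 for y in np.arange(-.14,-.03,.01)],0))
padm=box(370,170,460,240)&(im.max(2)<60)&(Z<.012)
print("pad",fitrect(pl(padm|wm,.003),110,160,np.radians(-4)))
print("carrier",fitrect(pl(box(385,260,515,345)&(Z>.02)&(Z<.04)&(im.min(2)>90),.03),100,225,np.radians(-6)))
hm=box(522,300,558,325)&(im.max(2)<60)&(Z>.07); P=W[hm]; print("handle",fitrect(P[:,:2],16,52,np.radians(-6)),np.median(P[:,2]))
for a in ((0.45,-0.31,.3),(0.49,.06,.2)):
  for y in (-100,-80,-5,80,175): print(a,y,r.ik(a,down(np.radians(y))) is not None)
print(eyes.camera_model("wrist"),r.current_eef_pos())
E
```

```text
lid (array([0.50394344, 0.19234506]), np.float64(-5.75), array([0.24493625, 0.21649559]))
tab (array([0.48879534, 0.06033326]), np.float64(-4.25), array([0.03971511, 0.04765739]))
wedge (array([nan, nan]), np.float64(99.0), array([nan, nan])) (array([nan, nan]), np.float64(9.000000000000002), array([nan, nan]))
[15. 31. 31. 30. 33. 30. 27. 22. 19. 14. 10. nan]
pad (array([ 0.68137815, -0.07815894]), np.float64(-4.75), array([0.1086815 , 0.15647568]))
carrier (array([ 0.46594785, -0.16046201]), np.float64(-8.0), array([0.09761666, 0.22014337]))
handle (array([ 0.45038212, -0.31037024]), np.float64(-8.5), array([0.01327334, 0.04993105])) 0.10034498678846478
(0.45, -0.31, 0.3) -100 True
(0.45, -0.31, 0.3) -80 True
(0.45, -0.31, 0.3) -5 True
(0.45, -0.31, 0.3) 80 True
(0.45, -0.31, 0.3) 175 True
(0.49, 0.06, 0.2) -100 True
(0.49, 0.06, 0.2) -80 True
(0.49, 0.06, 0.2) -5 True
(0.49, 0.06, 0.2) 80 True
(0.49, 0.06, 0.2) 175 True
{'mtx': array([[332.23738703,   0.        , 315.42809553],
       [  0.        , 332.23738703, 193.80014694],
       [  0.        ,   0.        ,   1.        ]]), 'k1': -0.07055263012217823, 'R': array([[ 0.25927474,  0.96580235, -0.00156234],
       [ 0.92153346, -0.24690572,  0.29968925],
       [ 0.28905483, -0.0791416 , -0.95403559]]), 't': array([-0.62339346, -0.03924257,  0.37925346])} [0.1615179  0.60307982 0.25223342]
  return np.nanmean(a, axis, out=out, keepdims=keepdims)
```

```bash
cat >> h.py <<'E'
CASE=np.array([.5039,.1923]); CY=np.radians(-5.5)
CAR=np.array([.4659,-.1605]); BY=np.radians(-8.2)
PAD=np.array([.6814,-.0782]); PY=np.radians(-4.75)
def fr(o,yaw,x,y,z):
    c,s=np.cos(yaw),np.sin(yaw); return np.array([o[0]+c*x-s*y,o[1]+s*x+c*y,z])
def go(p,yaw,tilt=None):
    """reach tool-down pose, picking the half turn with the smaller wrist angle"""
    best=None
    for k in(0,np.pi):
        o=down(yaw+k); j=r.ik(list(p),o)
        if j is not None and (best is None or abs(j[5])<abs(best[0])): best=(j[5],o)
    if best is None: raise RuntimeError("no ik %s"%p)
    r.reach(list(p),best[1])
def T(s): print(f"t={r.current_clock():.1f}",s,np.round(r.current_eef_pos(),4),flush=True)
E
cat > bail.py <<'E'
from h import *
def bail(a0,a1,n=9,v=.15):
    for a in np.linspace(a0,a1,n)[1:]:
        b=np.arctan2(43,55)+a
        r.movel(list(fr(CAR,BY,.055-.07*np.cos(b),-.153,.045+.07*np.sin(b)+.003)),v=v)
E
python3 - <<'E'
from bail import *
p=[.4504,-.3104]
go([*p,.2],BY); T("above handle")
r.movel([*p,.096],v=.2); r.gripper_to(.01,30); T("gripped"); print(r.current_finger_gap())
bail(.09,1.86); T("open"); print(r.current_ft_force())
r.gripper_to(.06); e=r.current_eef_pos(); r.movel([e[0],e[1],.2],v=.25)
go(fr(CAR,BY,-.03,0,.30),BY+np.pi/2); T("view")
im,d,m=cam("wrist"); save("w1",im,1.25); np.savez("pics/w1",im=im,d=d,**{k:np.array(v) for k,v in m.items()})
print(-np.array(m["R"]).T@m["t"], np.array(m["R"])[2])
E
```

```text
t=3.5 above handle [ 0.4508 -0.3099  0.2   ]
t=4.8 gripped [ 0.4506 -0.3106  0.0964]
0.015110733990993629
t=6.8 open [ 0.5551 -0.3273  0.0885]
[ 1.23445189  5.73856463 -0.69173144]
t=9.1 view [ 0.436  -0.1563  0.2989]
[ 0.36093511 -0.1460755   0.41938402] [ 0.29538969 -0.04208228 -0.95444959]
```

View pics/w1.png

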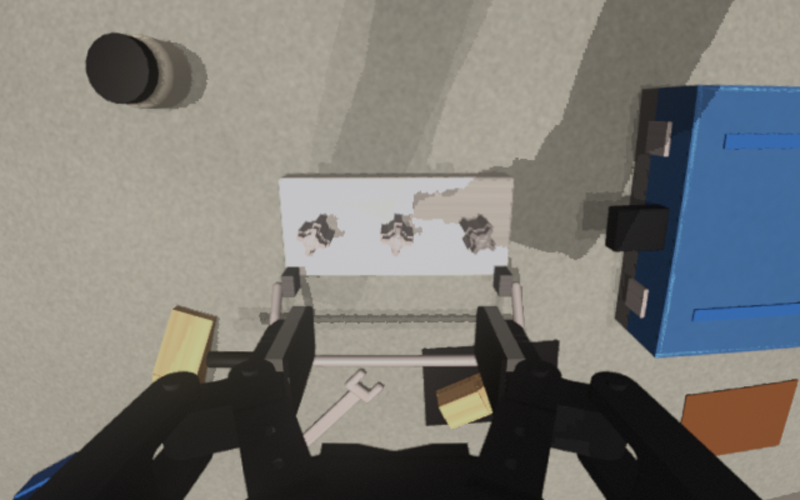

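The bail lies behind the block, and the three crosses are visible at (316,233), (397,234) and (478,232). I'll take a closer view to get the stub yaws.

```bash
cat >> h.py <<'E'
def ortho(im,m,c,yaw,z,half=.03,px=.00025):
    """orthographic resample of plane z, local frame at c rotated by yaw: cols=+x local, rows=-y local"""
    n=int(half/px); g=(np.arange(-n,n)+.5)*px; X,Y=np.meshgrid(g,-g)
    co,s=np.cos(yaw),np.sin(yaw); Wd=np.stack([c[0]+co*X-s*Y,c[1]+s*X+co*Y,np.full_like(X,z)],-1)
    C=Wd@np.array(m["R"]).T+np.array(m["t"]); x,y=C[...,0]/C[...,2],C[...,1]/C[...,2]
    f=1+m["k1"]*(x*x+y*y); K=np.array(m["mtx"])
    return cv2.remap(im,(K[0,0]*x*f+K[0,2]).astype(np.float32),(K[1,1]*y*f+K[1,2]).astype(np.float32),cv2.INTER_CUBIC)
def store(n,im,d,m): np.savez("pics/"+n,im=im,d=d,**{k:np.array(v) for k,v in m.items()})
def load(n):
    z=np.load(f"pics/{n}.npz"); return z["im"],z["d"],{k:z[k] for k in("mtx","k1","R","t")}
E
python3 - <<'E'
from h import *
r.movel(list(fr(CAR,BY,-.055,0,.18)),v=.25)
im,d,m=cam("wrist"); store("w2",im,d,m); T("w2")
W=cloud(m,d)
tiles=[]
for z in(.075,.065):
    tiles.append(np.hstack([ortho(im,m,fr(CAR,BY,0,y,0)[:2],BY,z,.025,.0002) for y in(-.075,0,.075)]))
a=np.vstack(tiles); save("stubs",a)
print(a.shape)
# carrier refine
M=(W[...,2]>.024)&(W[...,2]<.036)&(im.min(2)>140)
print(fitrect(W[M][:,:2],.1,.225,BY))
for y in(-.075,0,.075):
    c=fr(CAR,BY,0,y,0)[:2]; s=(np.hypot(W[...,0]-c[0],W[...,1]-c[1])<.022)&(W[...,2]>.066)
    print(s.sum(),np.nanmean(W[s],0),(np.nanpercentile(W[s],3,axis=0)+np.nanpercentile(W[s],97,axis=0))/2-[*c,0])
tim,td,tm=load("top"); hsv=cv2.cvtColor(tim,cv2.COLOR_RGB2HSV).astype(int)
WT=cloud(tm,td); wm=(hsv[...,0]>10)&(hsv[...,0]<35)&(hsv[...,1]>80); wm[:, :296]=0; wm[:,368:]=0; wm[:140]=0; wm[192:]=0
P=WT[wm]; P=P[~np.isnan(P[:,0])]; P=P[P[:,2]>.008]
print(len(P),cv2.minAreaRect((P[:,:2]*1000).astype(np.float32)),fitrect(P[:,:2],.1,.036,np.radians(107)))
E
```

```text
t=9.9 w2 [ 0.4131 -0.1536  0.1815]
(500, 750, 3)
(array([ 0.4672032 , -0.16034202]), np.float64(-8.949999999999998), array([0.096376  , 0.21958996]))
110 [ 0.44920157 -0.23731088  0.07139772] [-0.00639641 -0.00078839  0.07102562]
563 [ 0.46579681 -0.15923858  0.07332435] [0.00010373 0.00120225 0.07129397]
186 [ 0.47320148 -0.07974292  0.07243433] [-0.00064973  0.0059319   0.07099136]
390 ((680.2428588867188, -89.71720123291016), (37.23933029174805, 99.899169921875), 17.108638763427734) (array([ 0.6794171 , -0.08872007]), np.float64(106.5), array([0.09656686, 0.03621181]))
```

View pics/stubs.png

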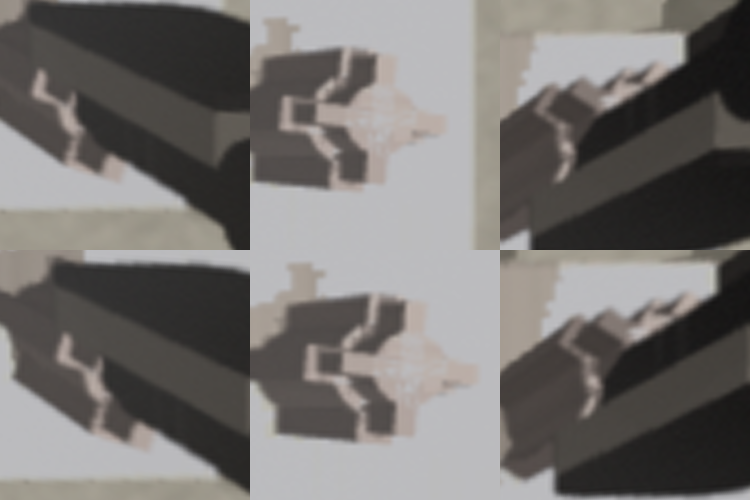

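```bash
cat >> h.py <<'E'
def cross(X,Y,x,y,th,tip=.0145,w=.003,core=.009):
    c,s=np.cos(th),np.sin(th); a=abs(c*(X-x)+s*(Y-y)); b=abs(-s*(X-x)+c*(Y-y))
    return ((a<tip)&(b<w))|((b<tip)&(a<w))|(a*a+b*b<core**2)
def fitstub(im,d,m,c,n="",z=.075,zmin=.067):
    W=cloud(m,d); v,u=np.mgrid[0:400,0:640]
    s=(np.hypot(W[...,0]-c[0],W[...,1]-c[1])<.024)
    P=atz(m,u[s],v[s],z); on=np.where(W[s][:,2]>zmin,1.,-1.)
    best=max(((on*np.where(cross(P[:,0],P[:,1],c[0]+dx,c[1]+dy,t),1,-1)).mean(),dx,dy,t)
        for t in np.radians(np.arange(-45,45,2.)) for dx in np.arange(-.006,.0061,.001) for dy in np.arange(-.006,.0061,.001))
    print(n,len(P),"score %.2f d=(%.1f,%.1f)mm yaw=%.0f"%(best[0],best[1]*1e3,best[2]*1e3,np.degrees(best[3])),flush=True); return best
E
python3 - <<'E'
from h import *
A=load("w1");B=load("w2")
for y in(-.075,0,.075): fitstub(*A,fr(CAR,BY,0,y,0)[:2],f"w1 {y}")
fitstub(*B,fr(CAR,BY,0,0,0)[:2],"w2 0")
im,d,m=A
a=np.hstack([ortho(im,m,fr(CAR,BY,0,y,0)[:2],BY,.075,.025,.0002) for y in(-.075,0,.075)]); save("stubs2",a)
E
```

```text
w1 -0.075 1204 score 0.92 d=(0.0,1.0)mm yaw=-27
w1 0 1210 score 0.90 d=(1.0,2.0)mm yaw=-13
w1 0.075 1235 score 0.93 d=(0.0,1.0)mm yaw=-41
w2 0 2435 score 0.94 d=(0.0,1.0)mm yaw=-13
```

View pics/stubs2.png

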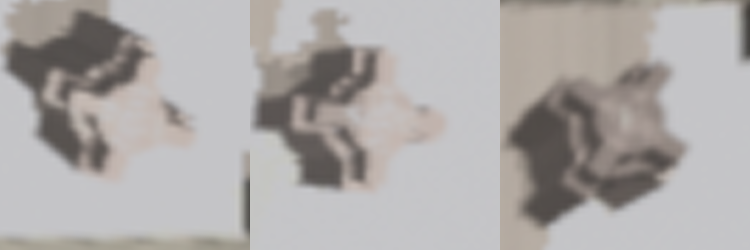

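Stub yaws are −27°, −13° and −41°, with good fit scores. Next I'll move the wedge beside the case, in its final orientation, so the lid can't sink far before it is propped.

```bash
cat >> h.py <<'E'
CAR=CAR+[0,.001]
STUBS=[(-.075,np.radians(-27)),(0.,np.radians(-13)),(.075,np.radians(-41))]
def ori(yaw,tilt=0.,flip=False):
    """closing line at yaw (+pi if flip); fingers lean by tilt towards yaw+90deg"""
    a=np.array([-np.sin(yaw),np.cos(yaw),0]); z=np.cos(tilt)*np.array([0,0,-1.])+np.sin(tilt)*a
    y=np.array([np.cos(yaw),np.sin(yaw),0])*(-1 if flip else 1)
    return q(np.stack([np.cross(y,z),y,z],1)),z
def tcp(g,z): return list(np.array(g)-.003*z)   # tcp for grasp point g
STG=(.185,-.02)
E
python3 - <<'E'
from h import *
w=np.radians(106.8); wp=fr([.680,-.0895],w,-.026,0,.026)
sp=fr(CASE,CY,STG[0],STG[1]-.026,.0225)
for f in(False,True):
    for nm,p,yaw,t in(("pick",wp,w-np.pi/2,0),("stage",sp,CY,0),("repick",sp,CY,.26),("ledge",fr(CASE,CY,.05,.09,.084),CY,.26),("tab0",fr(CASE,CY,0,-.138,.058),CY,0),("tab2",fr(CASE,CY,0,.23,.247),CY,0)):
        o,z=ori(yaw,t,f); j=r.ik(tcp(p,z),o); print(f,nm,None if j is None else np.round(j,2))
E
```

```text
False pick [-0.26  0.57 -0.09  0.91  0.    1.02]
False stage [ 0.09  0.58 -0.09  0.9   0.    1.76]
False repick [-0.01  0.56 -0.14  0.84  0.26  1.66]
False ledge [ 0.25  0.35 -0.32  0.81  0.24  1.93]
False tab0 [-0.02  0.23 -0.53  0.8   0.    1.65]
False tab2 [0.58 0.36 0.09 1.29 0.   2.25]
True pick [-0.26  0.57 -0.09  0.91  0.   -2.12]
True stage [ 0.09  0.58 -0.09  0.9   0.   -1.38]
True repick [-0.01  0.56 -0.14  0.84  0.26 -1.48]
True ledge [ 0.25  0.35 -0.32  0.81  0.24 -1.22]
True tab0 [-0.02  0.23 -0.53  0.8   0.   -1.49]
True tab2 [ 0.58  0.36  0.09  1.29  0.   -0.9 ]
```

```bash
python3 - <<'E'
from h import *
w=np.radians(106.8); wp=fr([.680,-.0895],w,-.026,0,.026)
sp=fr(CASE,CY,STG[0],STG[1]-.026,.026)
o,z=ori(w-np.pi/2)
up=lambda p,h: [p[0],p[1],h]
r.gripper_to(.062)
r.reach(up(wp,.13),o); r.movel(tcp(wp,z),v=.15); r.gripper_to(.03,40); T("grip"); print(r.current_finger_gap())
r.movel(up(wp,.14),v=.3)
o,z=ori(CY); r.reach(up(sp,.14),o)
print(r.movel(tcp(sp,z)[:2]+[.026],v=.12,stop_force=5)); T("stage")
r.gripper_to(.062); r.movel(up(sp,.14),v=.3)
# lid
tp=fr(CASE,CY,0,-.138,.058)
r.reach(up(tp,.15),o); r.gripper_to(.06); r.movel(tcp(tp,z),v=.2,stop_force=8); r.gripper_to(.03,110); T("tab"); print(r.current_finger_gap())
def tabp(th):
    y,zz=-.248,.030
    return fr(CASE,CY,0,.110+y*np.cos(th)+zz*np.sin(th),.028-y*np.sin(th)+zz*np.cos(th))
ths=np.linspace(0,1.98,9)
for i,th in enumerate(ths[1:]):
    r.movel(tcp(tabp(th),z),v=.09)
    if i in(3,): r.gripper_to(.05); r.gripper_to(.03,110); print("gap",r.current_finger_gap())
T("open"); print(r.current_ft_force(),r.current_finger_gap())
im,d,m=cam("top"); store("t2",im,d,m); save("t2",im,1.25)
E
```

```text
t=12.5 grip [ 0.6891 -0.1148  0.0309]
0.035567358714617886
True
t=14.9 stage [0.682  0.128  0.0278]
t=17.7 tab [0.4897 0.055  0.0619]
0.038349145458762446
gap 0.03409006388354953
t=25.0 open [0.5265 0.4274 0.2466]
[-0.36521255 -0.45945962 -0.4050002 ] 0.030030435196600227
```

View pics/t2.png

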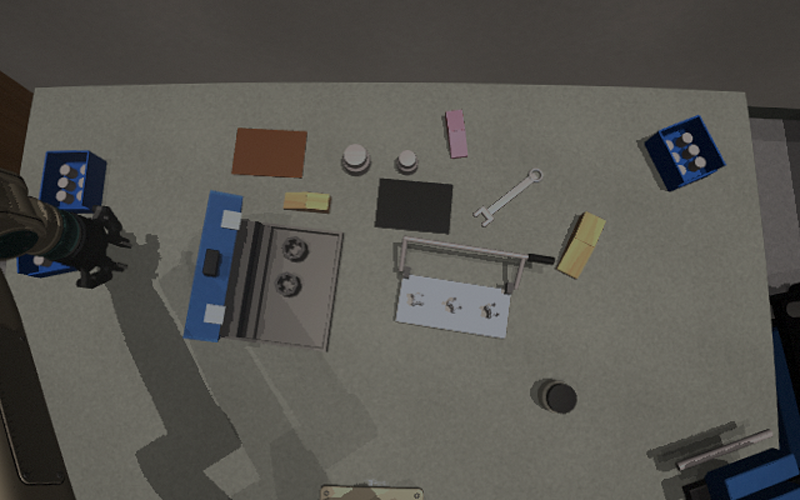

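The lid slipped out of the pinch partway: its tab is at (211,263) and the gripper is beyond it. Two sleeves are visible, at (293,248) and (288,284), and the staged wedge is at (307,202). I'll compute the lid angle, then push the tab from its inner face instead.

```bash
cat >> h.py <<'E'
HY,HZ=.110,.028
def lidpt(th,x,y,z):
    """lid-frame point (shut coords relative to hinge) -> world"""
    return fr(CASE,CY,x,HY+y*np.cos(th)+z*np.sin(th),HZ-y*np.sin(th)+z*np.cos(th))
def proj(m,X):
    C=np.array(m["R"])@X+np.array(m["t"]); x,y=C[:2]/C[2]; f=1+m["k1"]*(x*x+y*y); K=np.array(m["mtx"])
    return np.array([K[0,0]*x*f+K[0,2],K[1,1]*y*f+K[1,2]])
E
python3 - <<'E'
from h import *
im,d,m=load("t2"); W=cloud(m,d)
print("tab tip world",np.nanmedian(W[int(263/1.25)-3:int(263/1.25)+3,int(211/1.25)-3:int(211/1.25)+3].reshape(-1,3),0))
for th in np.arange(.9,2.01,.1): print(round(th,1),np.round(proj(m,lidpt(th,0,-.268,.03))*1.25,0),np.round(lidpt(th,0,-.268,.03),3),np.round(proj(m,lidpt(th,.125,-.22,.0))*1.25,0))
print(W[int(195/1.25):int(230/1.25),int(225/1.25)][:,2])
o,z=ori(CY)
for th in(1.3,2.0):
    p=lidpt(th,0,-.246,.02); print(th,p,r.ik(list(p+[0,-.012,.016]),o) is not None)
# sleeves
for u,v in((293,248),(288,284)):
    w=atz(m,u/1.25,v/1.25,.048); print(w)
E
```

```text
tab tip world [0.50801641 0.24529694 0.29107355]
0.9 [268. 271.] [0.501 0.159 0.257] [284. 205.]
1.0 [252. 268.] [0.503 0.183 0.27 ] [272. 202.]
1.1 [235. 265.] [0.505 0.207 0.28 ] [260. 199.]
1.2 [217. 263.] [0.508 0.233 0.289] [247. 197.]
1.3 [200. 260.] [0.51  0.259 0.294] [234. 194.]
1.4 [183. 258.] [0.513 0.286 0.297] [221. 192.]
1.5 [167. 256.] [0.515 0.313 0.297] [209. 191.]
1.6 [152. 255.] [0.518 0.339 0.295] [196. 189.]
1.7 [138. 253.] [0.521 0.366 0.29 ] [184. 188.]
1.8 [125. 252.] [0.523 0.391 0.282] [174. 188.]
1.9 [115. 252.] [0.525 0.416 0.272] [164. 188.]
2.0 [106. 251.] [0.528 0.44  0.259] [155. 188.]
[0.24669033 0.2431926  0.24843676 0.24662362 0.24532825 0.24368033
 0.2448878  0.24352975 0.24235229 0.24345402 0.24127812 0.24632259
 0.24354889 0.24467385 0.24825181 0.24362547 0.24369061 0.24524393
 0.2464697  0.24718521 0.24608479 0.2469498  0.24477902 0.24459735
 0.24752006 0.24663102 0.24255296 0.24019706]
1.3 [0.50998299 0.25547426 0.27038529] True
2.0 [0.52599801 0.42179663 0.24336423] True
[0.57588146 0.16823778 0.048     ]
[0.50165844 0.17464594 0.048     ]
```

```bash
cat > pushopen.py <<'E'
from h import *
o,z=ori(CY)
def pp(th):
    p=lidpt(th,0,-.246,.02)
    if th<np.pi/2: p[:2]=lidpt(th,0,-.268,.02)[:2]
    return fr(p,CY,0,-.013,p[2]+.016)
def pushopen(t0):
    for th in np.append(np.arange(t0,1.95,.15),1.98): r.movel(list(pp(th)),v=.1)
    return r.movel(list(fr(pp(1.98),CY,0,.012,pp(2.0)[2])),v=.05,stop_force=25)
E
python3 - <<'E'
from pushopen import *
e=r.current_eef_pos()
r.gripper_to(.0); r.movel([e[0],e[1],.40],v=.3)
s=pp(1.1); r.reach([s[0],s[1]-.03,.38],o); r.movel([s[0],s[1]-.03,s[2]],v=.25); T("start")
print(pushopen(1.1)); T("pushed"); print(r.current_ft_force())
im,d,m=cam("top"); store("t3",im,d,m); save("t3",im,2,(80,120,280,300))
E
```

```text
t=27.8 start [0.5038 0.1565 0.2728]
False
t=31.8 pushed [0.5249 0.4141 0.2575]
[ 0.46831766 -6.16317796 -1.64122966]
```

View pics/t3.png

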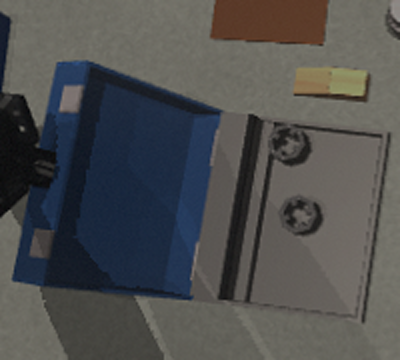

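```bash
python3 - <<'E'
from h import *
t0=r.current_clock()
e=np.array(r.current_eef_pos()); r.movel(list(fr(e,CY,0,-.05,e[2]+.02)),v=.3)
o,z=ori(CY,.26)
g=np.array([.682,.128,.025]); A=lambda p,h:list(np.array(tcp(p,z))+[0,0,h])
r.reach(A(g,.12),o); r.gripper_to(.062); r.movel(A(g,0),v=.2,stop_force=12); r.gripper_to(.03,50); print("gap",r.current_finger_gap()); T("picked")
r.movel(A(g,.12),v=.3)
pl=fr(CASE,CY,.05,.093,.058+.025)
r.reach(A(pl,.06),o); T("above")
print(r.movel(A(pl,-.004),v=.1,stop_force=4)); T("down")
e=np.array(r.current_eef_pos()); print(r.movel(list(fr(e,CY,0,-.010,e[2]+.0005)),v=.04,stop_force=5)); T("against rib")
r.gripper_to(.055); e=np.array(r.current_eef_pos()); r.movel(list(e-.07*z),v=.2); T("out"); print("dt",r.current_clock()-t0)
r.movel(list(fr(e,CY,0,-.10,.28)),v=.3)
im,d,m=cam("top"); store("t4",im,d,m); save("t4",im,2.5,(80,130,320,300))
s,d,m=cam("side"); 
save("s4",s,3,(180,110,340,230)); T("")
E
```

```text
gap 0.03496270461206583
t=35.1 picked [0.6839 0.1271 0.0303]
t=36.4 above [0.5629 0.2787 0.1451]
True
t=37.0 down [0.5628 0.2782 0.0876]
True
t=37.2 against rib [0.5624 0.2766 0.0876]
t=38.0 out [0.5596 0.2585 0.1548]
dt 6.1915999999999976
t=38.8  [0.5498 0.1775 0.2767]
```

View pics/t4.png

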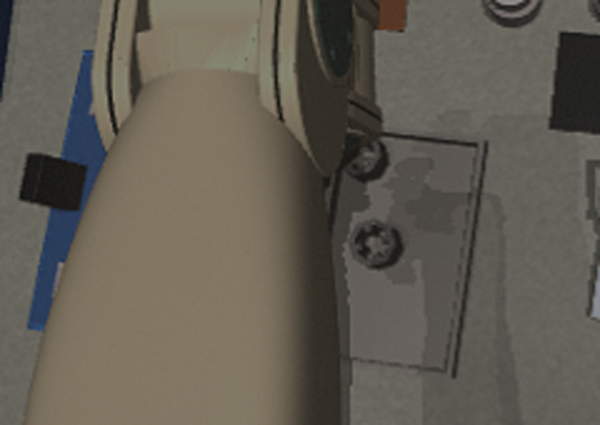

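```bash
python3 - <<'E'
from h import *
m=eyes.camera_model("wrist"); C=-np.array(m["R"]).T@m["t"]; x=r.current_orientation(); Rt=Ro.from_quat([x[1],x[2],x[3],x[0]]).as_matrix()
print("cam in tool",Rt.T@(C-np.array(r.current_eef_pos())))
im,d,tm=load("t4"); S=[atz(tm,u,v,.048) for u,v in((227.2,193.2),(230.8,227.6))]
for s in S: print("sleeve",s,np.round((np.array([[np.cos(CY),np.sin(CY)],[-np.sin(CY),np.cos(CY)]])@(s[:2]-CASE))*1000))
c=(S[0]+S[1])/2
# look: camera on case -y side
xt=Rt[:,0]; side=np.sign((Rt@(Rt.T@(C-np.array(r.current_eef_pos()))))[1]); print("side y",side)
flip = side>0   # present is flip False
o,z=ori(CY,0,bool(flip)); p=fr(c,CY,0,.03 ,.27)   # tcp beyond target, camera this side
print(r.ik(list(p),o)); r.reach(list(p),o); r.gripper_to(.08)
im,d,m=cam("wrist"); store("w5",im,d,m); save("w5",im,1.25); T("w5")
E
```

```text
cam in tool [ 0.07588591  0.00062352 -0.12052829]
sleeve [0.58917816 0.18766896 0.048     ] [85.  4.]
sleeve [0.50066069 0.17356821 0.048     ] [ -1. -19.]
side y 1.0
[ 0.25670688  0.20081193 -0.08741033  1.28257406  0.         -1.21809633]
t=41.7 w5 [0.5478 0.2104 0.27  ]
```

View pics/w5.png

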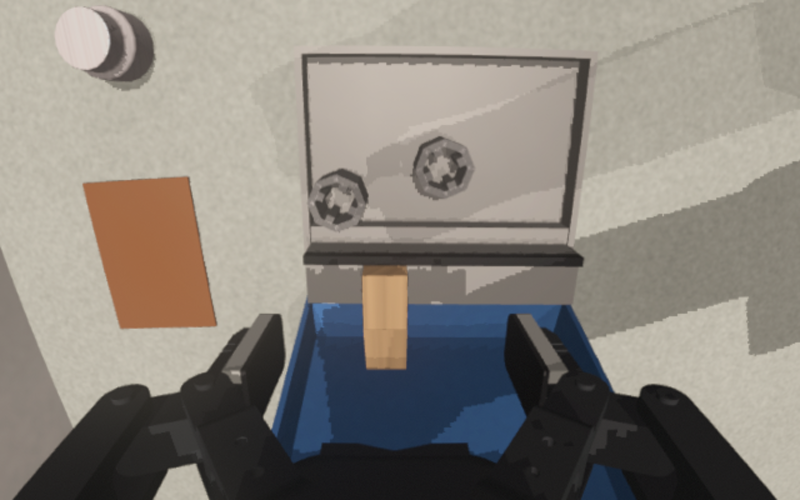

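The wedge stands on the ledge with its heel at the rib, at (385,315). Sleeves are at (338,200) and (442,167). I'll fit their centres and tooth angles.

```bash
cat >> h.py <<'E'
def fitsleeve(im,d,m,c,zt,n=""):
    """centre by octagon/hole template, tooth angle by template; zt = top height. returns x,y,yaw(mod 90, own axes)"""
    W=cloud(m,d); v,u=np.mgrid[0:400,0:640]
    s=(np.hypot(W[...,0]-c[0],W[...,1]-c[1])<.042)|(np.isnan(W[...,0])&False)
    P=atz(m,u[s],v[s],zt)[:,:2]; on=np.where(W[s][:,2]>zt-.008,1.,-1.)
    best=None
    for st in((.003,6,.012),(.001,2,.004)):
        b0=best or (0,0,0,0)
        tr=np.radians(np.arange(-45,45,st[1])) if best is None else b0[3]+np.radians(np.arange(-8,8.1,2))
        for t in tr:
            cc,ss=np.cos(t),np.sin(t)
            for dx in b0[1]+np.arange(-st[2],st[2]+1e-6,st[0]):
                for dy in b0[2]+np.arange(-st[2],st[2]+1e-6,st[0]):
                    X=P-c[:2]-[dx,dy]; a=abs(X@[cc,ss]); b=abs(X@[-ss,cc]); R=np.hypot(a,b)
                    octo=(a<.023)&(b<.023)&(a+b<.023*2**.5)
                    tooth=(abs(a-b)<.0045*2**.5)&(R>.0115)
                    S=octo&((R>.017)|tooth)
                    k=R<.03
                    sc=(on*np.where(S,1,-1))[k].mean()
                    if best is None or sc>best[0]: best=(sc,dx,dy,t)
    x,y=c[0]+best[1],c[1]+best[2]; t=(np.degrees(best[3])+45)%90-45
    print(n,"score %.2f xy=(%.4f,%.4f) yaw=%.0f"%(best[0],x,y,t),flush=True); return x,y,np.radians(t)
E
python3 - <<'E'
from h import *
im,d,m=load("w5"); T_=[]
for u,v in((338,200),(442,167)):
    c=atz(m,u/1.25,v/1.25,.048); f=fitsleeve(im,d,m,c,.048)
    T_.append(ortho(im,m,f[:2],0,.048,.035,.0002))
    W=cloud(m,d); s=np.hypot(W[...,0]-f[0],W[...,1]-f[1])<.023; print(np.nanpercentile(W[s][:,2],[5,50,90]))
save("sl",np.hstack(T_))
E
```

```text
score 0.89 xy=(0.5969,0.2011) yaw=17
[0.04633765 0.31316414 0.33227265]
 score 0.91 xy=(0.5043,0.1810) yaw=-27
[0.00648338 0.31075842 0.33387357]
```

View pics/sl.png

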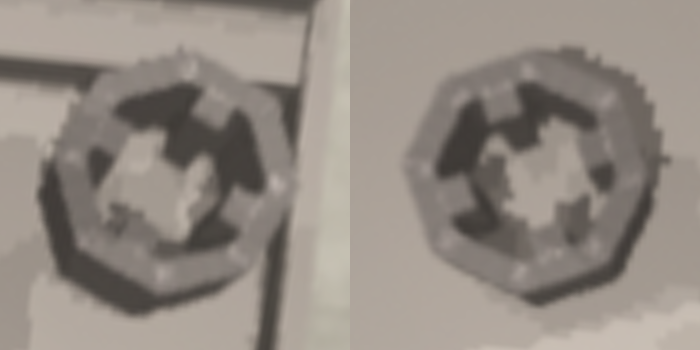

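Both fits agree with the picture (tooth directions about 61° and about 19°, so own yaws about 16° and −26°). Sleeve A sits in the +x corner by the curb, so it needs a high grasp. I'll do sleeve B first, on the stub at y=−75.

```bash
cat > sleeve.py <<'E'
from h import *
def carry(s,si,gz,gyaw,hyaw,opening=.064):
    """s=(x,y) sleeve centre, gz tcp height of grasp, gyaw closing yaw at grasp, hyaw closing yaw at stub si"""
    y,_=STUBS[si]; st=fr(CAR,BY,0,y,0)[:2]; off=gz-.006; home=.030+off
    k=min((0,np.pi),key=lambda k:max(abs(r.ik([*s,.2],down(gyaw+k))[5]),abs(r.ik([*st,.2],down(hyaw+k))[5])))
    r.gripper_to(opening); r.reach([*s,.16],down(gyaw+k)); r.movel([*s,.09],v=.3)
    hit=r.movel([*s,gz],v=.08,stop_force=10); T(f"at sleeve hit={hit}")
    z0=r.current_eef_pos()[2]; home+=z0-gz; off+=z0-gz
    r.gripper_to(.03,70); print("gap",r.current_finger_gap())
    r.movel([*s,.2],v=.3); print("gap lifted",r.current_finger_gap())
    r.reach([*st,home+.075],down(hyaw+k)); r.movel([*st,home+.052],v=.2)
    return insert(st,home,hyaw+k)
def insert(st,home,yaw):
    n=0
    for dy,dx,dr in [(0,0,0)]+[(a,b,t) for t in(0,5,-5,9,-9) for a,b in((0,0),(.0015,0),(-.0015,0),(0,.0015),(0,-.0015))][1:]:
        o=down(yaw+np.radians(dr)); z=r.current_eef_pos()[2]
        if n: r.movel([st[0]+dx,st[1]+dy,z+.002],v=.1,rot=o)
        hit=r.movel([st[0]+dx,st[1]+dy,home-.001],v=.08,stop_force=10); e=r.current_eef_pos(); n+=1
        print("try",dx,dy,dr,hit,"above home %.1f mm"%((e[2]-home)*1e3),flush=True)
        if e[2]-home<.0035: break
        if n>14: return False
    return True
def release():
    e=r.current_eef_pos(); r.gripper_to(.064); r.movel([e[0],e[1],.17],v=.25); T("released")
E
python3 - <<'E'
from sleeve import *
ok=carry((.5043,.1812),0,.040,np.radians(-26.5),np.radians(-27)); T(ok); print(r.current_ft_force())
if ok: release()
E
```

```text
t=43.7 at sleeve hit=False [0.5047 0.1813 0.0403]
gap 0.04511949941115576
gap lifted 0.04482809245476886
try 0 0 0 True above home 0.7 mm
t=47.1 True [ 0.4546 -0.2334  0.065 ]
[-0.87116636  0.23163617  4.14594986]
t=48.0 released [ 0.4548 -0.2334  0.1704]
```

```bash
python3 - <<'E'
from sleeve import *
r.reach(list(fr(CASE,CY,.04,.01,.27)),ori(CY,0,True)[0])
im,d,m=cam("wrist"); store("w6",im,d,m); T("w6")
a=fitsleeve(im,d,m,np.array([.5969,.2011]),.048,"A")
W=cloud(m,d)
# anything sleeve-high in the case
L=(W[...,:2]-CASE)@np.array([[np.cos(CY),-np.sin(CY)],[np.sin(CY),np.cos(CY)]])
s=(abs(L[...,0])<.115)&(L[...,1]>-.1)&(L[...,1]<.04)&(W[...,2]>.03)&(W[...,2]<.06); print("centroid",s.sum(),np.nanmean(W[s],0))
# lid: inside panel points, plane angle
s=(abs(L[...,0])<.09)&(L[...,1]>.16)&(L[...,1]<.23)&(W[...,2]>.09)&(W[...,2]<.22)
P=np.c_[L[s],W[s][:,2]]; k=np.polyfit(P[:,2],P[:,1],1); print("lid angle",np.pi/2+np.arctan(k[0]),len(P))
save("w6",im,1.25)
E
```

```text
t=49.8 w6 [0.5447 0.1973 0.2694]
A score 0.88 xy=(0.5969,0.2011) yaw=17
centroid 1151 [0.59669995 0.20010112 0.04494321]
lid angle 1.7256417544268847 4965
```

View pics/w6.png

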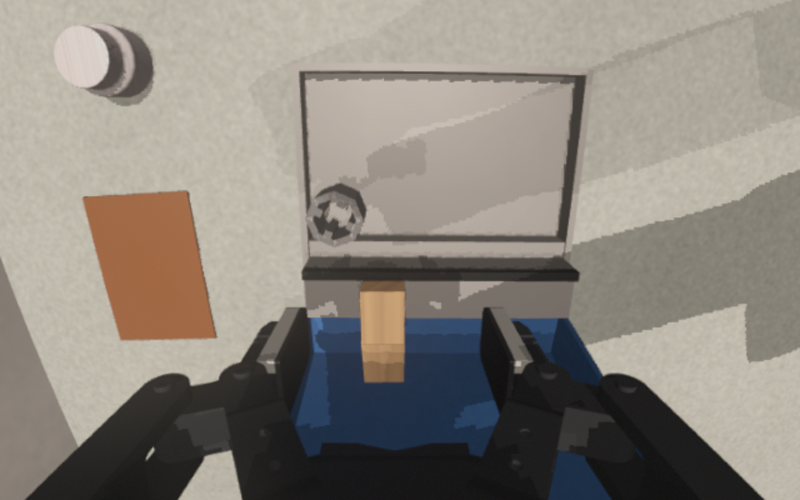

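```bash
cat >> h.py <<'E'
def lidangle():
    im,d,m=cam("top"); W=cloud(m,d)
    L=(W[...,:2]-CASE)@np.array([[np.cos(CY),-np.sin(CY)],[np.sin(CY),np.cos(CY)]])
    s=(abs(L[...,0])<.012)&(im.max(2)<70)&(W[...,2]>.2)&(W[...,2]<.32)&(L[...,1]<.26)
    p=np.nanmedian(np.c_[L[s],W[s][:,2]],0); ths=np.linspace(0,2,401)
    e=[np.hypot(HY-.268*np.cos(t)+.03*np.sin(t)-p[1],HZ+.268*np.sin(t)+.03*np.cos(t)-p[2]) for t in ths]
    store("tl",im,d,m); print("tab",s.sum(),np.round(p,3),"lid %.2f err %.3f"%(ths[np.argmin(e)],min(e)),flush=True)
E
sed -i 's/    return insert(st,home,hyaw+k)/    lidangle(); r.dwell(1.5); lidangle(); T("insert")\n    return insert(st,home,hyaw+k)/' sleeve.py
python3 - <<'E'
from sleeve import *
ok=carry((.5966,.2013),2,.050,np.radians(17),np.radians(49),.062); T(ok); print(r.current_ft_force(),r.current_finger_gap())
E
```

```text
t=53.3 at sleeve hit=False [0.5964 0.2013 0.0496]
gap 0.044596558958053825
gap lifted 0.04463004717408259
tab 283 [0.    0.169 0.276] lid 1.69 err 0.015
tab 284 [-0.     0.169  0.277] lid 1.69 err 0.014
t=57.3 insert [ 0.4766 -0.0853  0.1256]
try 0 0 0 True above home 1.3 mm
t=58.0 True [ 0.4762 -0.085   0.075 ]
[-0.66747683  0.21684343  4.8402737 ] 0.04410485715408021
```

```bash
python3 - <<'E'
from sleeve import *
from bail import bail
release()
r.movel(list(fr(CAR,BY,-.03,.0,.27)),v=.3,rot=None)
r.reach(list(fr(CAR,BY,-.03,0,.27)),down(BY-np.pi/2)); im,d,m=cam("wrist"); store("w7",im,d,m); W=cloud(m,d)
for i in(0,2):
    c=fr(CAR,BY,0,STUBS[i][0],0); R=np.hypot(W[...,0]-c[0],W[...,1]-c[1]); s=(R>.017)&(R<.022)&(W[...,2]>.05)&(W[...,2]<.15)
    print(i,s.sum(),"top z",np.nanpercentile(W[s][:,2],[20,50,80])); fitsleeve(im,d,m,c,.072)
T("")
a=1.86;b=np.arctan2(43,55)+a; p=fr(CAR,BY,.055-.07*np.cos(b),-.153,.045+.07*np.sin(b)+.003)
o=down(BY+(0 if abs(r.ik([p[0],p[1],.2],down(BY))[5])<abs(r.ik([p[0],p[1],.2],down(BY+np.pi))[5]) else np.pi))
r.gripper_to(.05); r.reach([p[0],p[1],.18],o); r.movel(list(p),v=.2,stop_force=10); r.gripper_to(.01,40); print("gap",r.current_finger_gap())
bail(a,-.01); T("bail shut"); print(r.current_ft_force(),r.current_finger_gap())
r.gripper_to(.05); e=r.current_eef_pos(); r.movel([e[0],e[1],.2],v=.25)
r.reach(list(fr(CAR,BY,-.03,0,.27)),down(BY-np.pi/2)); im,d,m=cam("wrist"); store("w8",im,d,m); save("w8",im,1.25); W=cloud(m,d)
c=fr(CAR,BY,0,.0,0); s=(abs(W[...,1]-c[1])<.1)&(abs(W[...,0]-c[0])<.03)&(W[...,2]>.082)&(W[...,2]<.12)
L=(W[s][:,:2]-CAR)@np.array([np.cos(BY),np.sin(BY)]); print("bar",s.sum(),"local x",np.median(L),"z",np.median(W[s][:,2])); T("")
E
```

```text
t=58.8 released [ 0.4766 -0.0852  0.1707]
0 738 top z [0.07052536 0.07150491 0.07218532]
 score 0.56 xy=(0.4562,-0.2327) yaw=-27
2 772 top z [0.07036829 0.07157375 0.07230031]
 score 0.57 xy=(0.4766,-0.0853) yaw=-43
t=61.6  [ 0.4361 -0.155   0.2698]
gap 0.014471025390837625
t=66.5 bail shut [ 0.445  -0.3124  0.0916]
[ 3.7946017  -2.95859594  3.88789258] 0.01472233709190999
bar 2466 local x 0.00238373774918262 z 0.09183586678613943
t=69.2  [ 0.436  -0.1553  0.2693]
```

View pics/w8.png

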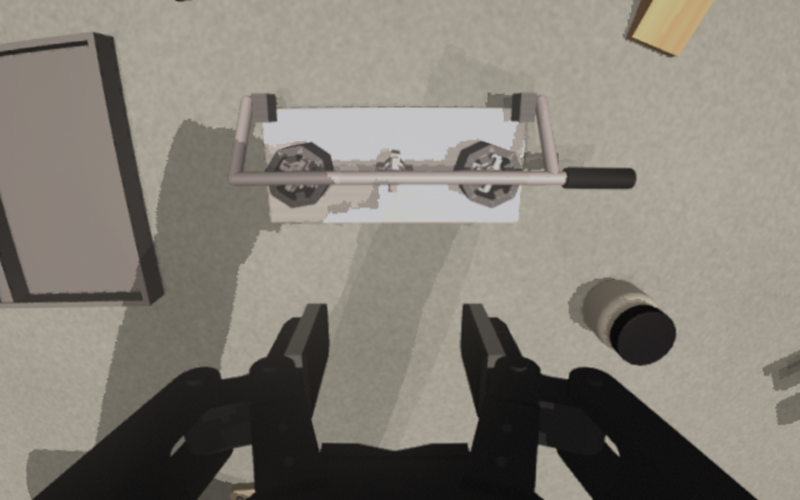

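Both sleeves are home (tops at 71.5 mm), and the bail bar lies over them, from (235,178) to (565,178). Next I'll take the wedge out, lay it on the mat and let the lid sink.

```bash
python3 - <<'E'
from h import *
o,z=ori(CY,.26); g=np.array([.5624,.2766,.0876])
r.reach(list(g-.12*z+[0,0,.02]),o); r.gripper_to(.06); r.movel(list(g-.06*z),v=.2)
print(r.movel(list(g),v=.08,stop_force=12)); r.gripper_to(.03,60); print("gap",r.current_finger_gap()); T("grip")
zg=r.current_eef_pos()[2]
r.movel([g[0],g[1],zg+.03],v=.1); r.movel(list(fr(g,CY,0,-.03,.2)),v=.25); T("lifted"); print(r.current_finger_gap())
o,z=ori(PY,.26); p=fr(PAD,PY,0,-.024,0)
r.reach([p[0],p[1],.13],o); print(r.movel([p[0],p[1],.003+zg-.058-.006],v=.1,stop_force=4)); T("placed")
r.gripper_to(.06); e=np.array(r.current_eef_pos()); r.movel(list(e-.08*z),v=.2); r.movel([.5,-.2,.3],v=.4); T("out")
im,d,m=cam("top"); store("t9",im,d,m); W=cloud(m,d); hsv=cv2.cvtColor(im,cv2.COLOR_RGB2HSV).astype(int)
wm=(hsv[...,0]>10)&(hsv[...,0]<35)&(hsv[...,1]>80)&(np.hypot(W[...,0]-PAD[0],W[...,1]-PAD[1])<.11)
P=W[wm]; print(len(P),fitrect(P[:,:2],.1,.036,PY+np.pi/2),"max z",np.nanpercentile(P[:,2],[5,50,97]))
E
```

```text
False
gap 0.03450850607412835
t=72.8 grip [0.563  0.2766 0.0886]
t=73.8 lifted [0.5594 0.2465 0.1994]
0.03440940942482276
True
t=76.1 placed [ 0.6777 -0.1016  0.0335]
t=77.8 out [ 0.4998 -0.1993  0.2979]
400 (array([ 0.67880869, -0.07389763]), np.float64(84.75000000000001), array([0.09795209, 0.03675899])) max z [0.01025755 0.02270256 0.03450992]
```

```bash
python3 - <<'E'
from h import *
for w in(34,6,6,6):
    r.dwell(w); im,d,m=cam("top"); W=cloud(m,d)
    L=(W[...,:2]-CASE)@np.array([[np.cos(CY),-np.sin(CY)],[np.sin(CY),np.cos(CY)]])
    z=[np.nanmedian(W[...,2][(abs(L[...,0])<.1)&(abs(L[...,1]-y)<.01)]) for y in(-.09,0,.09)]; T(np.round(z,4))
    a=(z[0]-z[2])/.18; print("lid angle ~%.3f"%a)
    if abs(a)<.03: break
save("end",im,1.25)
E
```

```text
t=111.9 [0.0816 0.0822 0.0822] [ 0.5 -0.2  0.3]
lid angle ~-0.003
```

View pics/end.png

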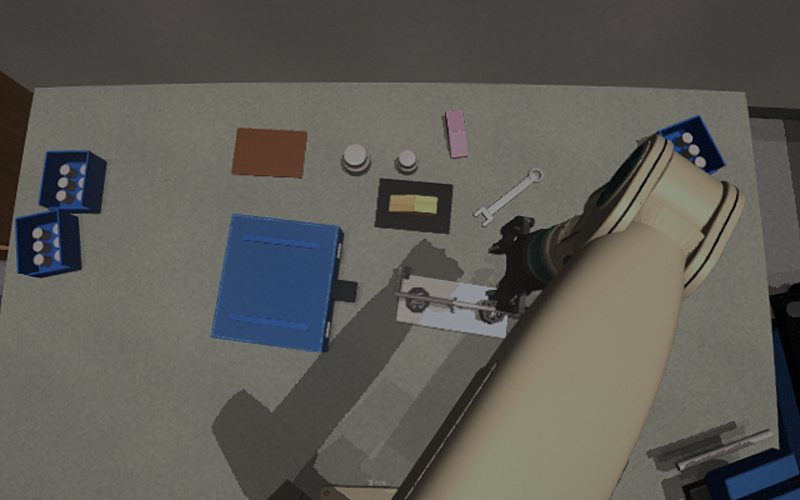

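The lid is shut at (275,283), the wedge is on the mat at (413,204), the bail lies over the sleeves at (450,303), and the bystanders are untouched. Handing in.

```bash
python3 -c "
from rig import r
print(r.sign_off())"
```

```text
the job is handed in; nothing more can be done
None
```

I handed the job in at about 112 s: both sleeves present are home on their own stubs with the bail shut over them, the wedge lies flat on the black mat, the lid is shut, and the bystanders look undisturbed; the hand-in returned no verdict.

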